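Put the masala jars back in their caddy

TASK

Put the three masala jars with aluminium caps back into the steel caddy, each standing upright wholly on the round pad that matches its colour: turmeric on yellow, chilli on red, coriander on green. They are glass, so set them down gently without dropping or tipping them over. Leave the two look-alike spare jars with black caps, the steel plates and the yellow container where they are.

Things in the scene. Friction and masses are not known exactly. Their poses are not given: they have to be found in the camera images.
- turmeric_jar_center (a point): The turmeric jar: yellow powder, plain silver aluminium cap with a yellow round sticker (26 mm) on top. Round glass jar, 52 mm across up to 55 mm above its underside, then a shoulder to a 44 mm wide screw cap; 79 mm high, about 160 g. The point is its centre, on its axis 39 mm above its underside. It starts upright on the counter (height 0), in a loose row along world y, 30 mm or more clear of others.
- chilli_jar_center (a point): The chilli jar: red powder, plain silver aluminium cap with a red round sticker (26 mm) on top. Round glass jar, 52 mm across up to 55 mm above its underside, then a shoulder to a 44 mm wide screw cap; 79 mm high, about 160 g. The point is its centre, on its axis 39 mm above its underside. It starts upright on the counter (height 0), in a loose row along world y, 30 mm or more clear of others.
- coriander_jar_center (a point): The coriander jar: green powder, plain silver aluminium cap with a green round sticker (26 mm) on top. Round glass jar, 52 mm across up to 55 mm above its underside, then a shoulder to a 44 mm wide screw cap; 79 mm high, about 160 g. The point is its centre, on its axis 39 mm above its underside. It starts upright on the counter (height 0), in a loose row along world y, 30 mm or more clear of others.
- spare_yellow_center (a point): A spare jar, to be left alone: yellow powder and yellow sticker too, but a black plastic cap. Round glass jar, 52 mm across up to 55 mm above its underside, then a shoulder to a 44 mm wide screw cap; 79 mm high, about 160 g. The point is its centre, on its axis 39 mm above its underside. It starts upright on the counter (height 0), in a loose row along world y, 30 mm or more clear of others.
- spare_red_center (a point): A spare jar, to be left alone: red powder and red sticker too, but a black plastic cap. Round glass jar, 52 mm across up to 55 mm above its underside, then a shoulder to a 44 mm wide screw cap; 79 mm high, about 160 g. The point is its centre, on its axis 39 mm above its underside. It starts upright on the counter (height 0), in a loose row along world y, 30 mm or more clear of others.
- yellow_pad: Yellow round pad, 80 mm across, 3 mm thick, fixed in one bay of the fixed open steel caddy (94 x 274 mm, floor 4 mm, wall tops 20 mm above the counter; wire loop 18 mm out at each end). Three bays, 86 mm square inside, in a row along the pads' y axis at 90 mm pitch; pads swap bays between starts. Origin: centre of the pad's underside; its top is 7 mm above the counter. z up, x across the row.
- red_pad: Red round pad, 80 mm across, 3 mm thick, fixed in one bay of the fixed open steel caddy (94 x 274 mm, floor 4 mm, wall tops 20 mm above the counter; wire loop 18 mm out at each end). Three bays, 86 mm square inside, in a row along the pads' y axis at 90 mm pitch; pads swap bays between starts. Origin: centre of the pad's underside; its top is 7 mm above the counter. z up, x across the row.
- green_pad: Green round pad, 80 mm across, 3 mm thick, fixed in one bay of the fixed open steel caddy (94 x 274 mm, floor 4 mm, wall tops 20 mm above the counter; wire loop 18 mm out at each end). Three bays, 86 mm square inside, in a row along the pads' y axis at 90 mm pitch; pads swap bays between starts. Origin: centre of the pad's underside; its top is 7 mm above the counter. z up, x across the row.
- plates: Two stacked steel plates, the lower 190 mm and the upper 168 mm across, 25 mm high together, standing on the counter at one side of the caddy; a bystander. Origin: centre of the underside.
- container: Closed yellow plastic container with a flip-top lid, 91 x 131 mm (x, y) and 98 mm high, standing on the counter at the other side of the caddy; a bystander. Origin: centre of the underside.
There are look-alikes about, which are no part of the job. Leave any blue look-alike of the part that bears turmeric_jar_center alone. What is shaped like the part that bears coriander_jar_center but blue is not meant.

How it is judged (in metres and radians):
At the end, for the whole second after the job is handed in: Turmeric, chilli and coriander jar at rest, upright (0.1 rad), axis within 15 mm of the centre of the yellow, red and green pad, underside on the pad (within 5 mm); black-capped jars upright and within 15 mm of their starts, plates and container within 20 mm (horizontal distance between turmeric_jar_center and yellow_pad below 0.015 m and z of turmeric_jar_center in the frame of yellow_pad between 0.037 and 0.047 m and angle between each of turmeric_jar_center, chilli_jar_center, coriander_jar_center, spare_yellow_center, spare_red_center's own z axis and vertical below 0.1 rad and linear speed of each of turmeric_jar, chilli_jar, coriander_jar below 0.02 m/s and angular speed of each of turmeric_jar, chilli_jar, coriander_jar below 0.3 rad/s and horizontal distance between chilli_jar_center and red_pad below 0.015 m and z of chilli_jar_center in the frame of red_pad between 0.037 and 0.047 m and horizontal distance between coriander_jar_center and green_pad below 0.015 m and z of coriander_jar_center in the frame of green_pad between 0.037 and 0.047 m and distance of each of spare_yellow_center, spare_red_center from where it was at the start of the episode below 0.015 m and distance of each of plates, container from where it was at the start of the episode below 0.02 m); the robot touches nothing.
It fails at once if a black-capped spare jar is moved more than 15 mm (distance of any of spare_yellow_center, spare_red_center from where it was at the start of the episode above 0.015 m).
It fails at once if the plates or the container are moved more than 20 mm (distance of any of plates, container from where it was at the start of the episode above 0.02 m).
It fails at once if a jar is dropped or thrown (faster than 0.55 m/s while no finger holds it, a fall of some 15 mm) ((contact force between the fingers and turmeric_jar below 0.05 N and linear speed of turmeric_jar above 0.55 m/s) or (contact force between the fingers and chilli_jar below 0.05 N and linear speed of chilli_jar above 0.55 m/s) or (contact force between the fingers and coriander_jar below 0.05 N and linear speed of coriander_jar above 0.55 m/s)).
It fails at once if a masala jar is tipped over (more than 60 degrees) (angle between any of turmeric_jar_center, chilli_jar_center, coriander_jar_center's own z axis and vertical above 1.05 rad).
It also fails if it takes over 86 s, if anything falls off the work surface, if the arm or the gripper's body presses on something with over 40 N, if the wrist force passes 120 N, or if a joint passes its speed limit or range.

ROBOT

A 7-joint arm with a two-finger parallel gripper is mounted at the origin on the work surface. World frame = base frame: x ahead of the robot, y to its left, z up, the work surface at z = 0. Lengths are in m, angles in degrees, forces in N, time in s.
With the tool pointing down it reaches from about 0.425 to 0.875 m from the base axis. Payload 8.4 kg.
Tool frame: the origin (TCP) lies between the finger pads; the fingertips stand 22 mm ahead of it and the grasp point (between the pads) lies 3 mm ahead of it; z points along the fingers, y is the direction in which the jaws open and shut (so a half turn about z gives the same grasp; the last joint's range is limited). The gripper opens to 87 mm and grips with 3 to 60 N. Pads are 19 mm wide; open, the fingers measure 117 mm over their backs; the gripper's body (75 mm by 190 mm) begins 51 mm behind the grasp point.
Start: joints at [59.691, 19.091, 2.286, 83.961, -0.768, 76.965, -3.352], TCP at [0.271, -0.591, 0.245] pointing down, gripper open.
Joint ranges: [-147.57, 147.57], [-21.85, 119.76], [-74.77, 79.35], [14.55, 137.4], [-85.83, 265.84], [4.83, 119.75], [-152.11, 152.11]. Speed limits (degrees/s): [127.2, 127.2, 159.86, 159.86, 180, 180, 180].

INTERFACE

Orientations are given as [roll, pitch, yaw] about the fixed x, y, z axes, in that order (R = Rz(yaw) Ry(pitch) Rx(roll)).
In Python, from plant import bot gives the robot as it stands. Calls block until the motion is done:
- bot.movep(position, orientation): joint-space move of the TCP to a pose.
- bot.move_linear(position, rot=None, feed=0.15, stop_force=None): straight line of the TCP; rot=None keeps the orientation; feed is the mean speed in m/s. With stop_force (N) it stops when the force on the tool has changed by that much, and returns True; else False.
- bot.set_joints(angles): joint-space move.
- bot.let_go() and bot.clamp(grasp_force=None): open the fingers fully, or close them until they stop; grasp_force is the grip in N (None keeps the last).
- bot.sleep(seconds).
- bot.solve_ik(position, orientation): joint angles nearest the present ones, or None.
- bot.observe(): the state.
- bot.read_camera(name): name is "scene" or "top" or "wrist"; returns a dict with "img" (384x512x3 uint8, red, green, blue), "z_map" (384x512 float32, m along the optical axis (not along the pixel's ray), 0 where there is no reading), "mtx" (3x3 intrinsics, pixels), "extrinsics" (4x4, takes a point from world to camera coordinates); the wrist camera has in their place "tool_from_camera" (4x4, takes a point from camera to tool coordinates, whose origin is the TCP and whose axes are the flange's). Camera axes: x right, y down, z forward; pixel columns grow to the right and rows downward; lengths in m; the calibration is good to about 2 mm. A picture is of the moment at which its call begins: read the wrist's pose just before it.
A pose or a line that the arm cannot do raises bot.MotionError and nothing moves.
- bot.sign_off(): hands the job in, once; it reports no verdict.
The state is a dict: "time_s": time; "joints": joint angles; "dq": joint speeds; "tau": joint torques, N m; "ee_pos": TCP position; "orientation": TCP orientation; "wrist_force": force on the tool from outside, world axes, zero at the start; "moment": the same for the moment, N m; "width": finger opening in m.
Only numpy, scipy, OpenCV 4.12 (cv2) and the standard library are available. Lean on these libraries where they do the work, as an engineer would, in place of code of your own. Each camera call takes 0.05 s, during which the arm holds its last target.

## Working session

There is one attempt and no reset: what is moved stays moved. The work goes in short steps, each a Python script; the robot and the scene stay as the last script left them, time stands still between calls to the robot, and variables do not carry over. Pictures are saved under pics/ and viewed, and the job is handed in when it is done.

```bash
mkdir -p pics; ls; cat > h.py <<'E'
import numpy as np, cv2
from plant import bot
def shot(n,f):
    c=bot.read_camera(n); cv2.imwrite(f'pics/{f}.png',c['img'][:,:,::-1]); np.savez(f'pics/{f}.npz',**{k:v for k,v in c.items()}); return c
E
python3 - <<'E'
from h import *
print(bot.observe())
for n in('scene','top'):
    c=shot(n,n+'0'); print(c['mtx'],c['extrinsics'])
a=cv2.imread('pics/scene0.png');b=cv2.imread('pics/top0.png')
E
```

```text
pics
{'time_s': 0.0, 'joints': array([59.69197337, 19.13146985,  2.28409599, 84.0132514 , -0.7669162 ,
       76.96504854, -3.35114499]), 'dq': array([ 0.00242733, -0.0114417 , -0.08174945,  0.04069453, -0.00365373,
       -0.07714967, -0.03633508]), 'tau': array([ 1.15811708e-04, -6.56348705e+01,  1.33512173e+00, -4.03807497e+01,
       -5.98833547e-02,  4.44961817e-02,  1.86263351e-04]), 'ee_pos': array([ 0.27062018, -0.59049177,  0.24364366]), 'orientation': array([-1.79905718e+02,  7.06156256e-03,  2.46246034e+01]), 'wrist_force': array([-0.17244922, -0.15061599,  0.83566192]), 'moment': array([-0.03020611,  0.02914324,  0.00118672]), 'width': 0.0870264046863321}
[[379.28180291   0.         258.9964796 ]
 [  0.         379.28180291 191.5621504 ]
 [  0.           0.           1.        ]] [[ 0.46949882  0.88292676  0.00334607 -0.22220566]
 [ 0.62085994 -0.32744476 -0.71225899 -0.25523425]
 [-0.62777687  0.33648219 -0.70190878  1.43865185]
 [ 0.          0.          0.          1.        ]]
[[414.45482123   0.         257.91468161]
 [  0.         414.45482123 189.41629885]
 [  0.           0.           1.        ]] [[-0.00188669 -0.99999341  0.0031031   0.00320652]
 [-0.99190253  0.00147735 -0.1269929   0.50573829]
 [ 0.12698748 -0.00331757 -0.99189877  1.029799  ]
 [ 0.          0.          0.          1.        ]]
```

View pics/scene0.png

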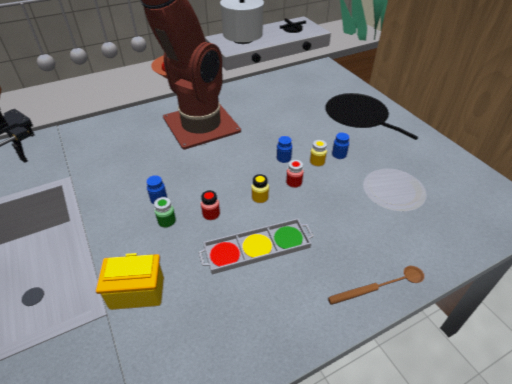

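View pics/top0.png

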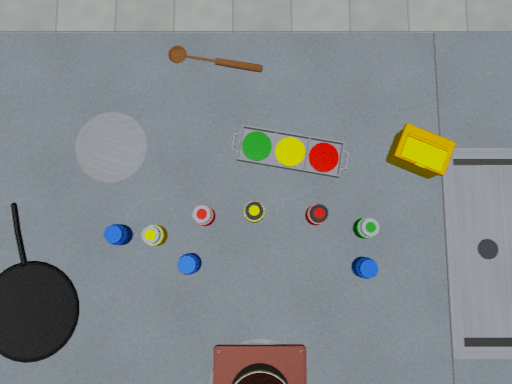

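Both views show the same layout. Candidates in the top view:
- **Yellow sticker:** (153,235) has a silver cap and (254,211) a black cap.
- **Red sticker:** (203,214) has a silver cap and (318,213) a black cap.
- **Green sticker:** (369,227).
- **Blue look-alikes:** (118,234), (189,264) and (366,268).
- **Pads:** green (257,146), yellow (290,152), red (323,157).

I'd pick the three silver caps and will check them in a crop while localising.

```bash
cat >> h.py <<'E'
def ray(c,u,v,z):
    E=c['extrinsics'];R=E[:3,:3];t=E[:3,3];o=-R.T@t
    d=R.T@np.linalg.inv(c['mtx'])@np.array([u,v,1.]);return o+d*(z-o[2])/d[2]
def proj(c,p):
    q=c['mtx']@(c['extrinsics']@np.append(p,1))[:3];return q[:2]/q[2]
def blobs(c,z,amin,amax):
    hsv=cv2.cvtColor(c['img'],cv2.COLOR_RGB2HSV);out=[]
    for n,lo,hi in(('r',0,8),('y',22,33),('g',45,75),('b',105,125)):
        m=cv2.inRange(hsv,(lo,150,90),(hi,255,255))
        if n=='r': m|=cv2.inRange(hsv,(172,150,90),(180,255,255))
        k,_,s,ce=cv2.connectedComponentsWithStats(m)
        for i in range(1,k):
            if amin<s[i,4]<amax: out.append((n,s[i,4],ce[i].round(1),ray(c,*ce[i],z).round(4)))
    return out
E
python3 - <<'E'
from h import *
for n in('top','scene'):
    c=dict(np.load(f'pics/{n}0.npz'))
    print(n); 
    for b in blobs(c,.079,40,2000):print(*b, ray(c,*b[2],.007).round(4)[:2])
a=cv2.imread('pics/top0.png')[190:290,90:400]
cv2.imwrite('pics/crop.png',cv2.resize(a,None,fx=2.5,fy=2.5,interpolation=2))
E
```

```text
top
r 677 [323.2 156.9] [ 0.5806 -0.1592  0.079 ] [ 0.5956 -0.171 ]
r 73 [201.2 213.5] [0.4409 0.1404 0.079 ] [0.446 0.15 ]
r 94 [319.1 212.8] [ 0.4423 -0.1462  0.079 ] [ 0.4473 -0.1571]
y 682 [289.7 151.2] [ 0.5951 -0.0765  0.079 ] [ 0.6112 -0.0823]
y 96 [253.7 210. ] [0.4494 0.0128 0.079 ] [0.4549 0.0134]
y 65 [163.1 235.3] [0.3884 0.2315 0.079 ] [0.3897 0.2476]
y 80 [149.7 234.5] [0.3905 0.2639 0.079 ] [0.3919 0.2823]
g 642 [256.4 145.5] [0.6096 0.0061 0.079 ] [0.6267 0.0061]
g 66 [370.2 226.8] [ 0.408  -0.2694  0.079 ] [ 0.4107 -0.2891]
b 392 [116.  234.1] [0.3915 0.3452 0.079 ] [0.3931 0.3694]
b 363 [188.4 263.6] [0.321  0.1691 0.079 ] [0.3175 0.1809]
b 383 [365.6 267.7] [ 0.3106 -0.2548  0.079 ] [ 0.3062 -0.2735]
scene
r 169 [159.4  65.8] [-0.3715 -0.0288  0.079 ] [-0.5193  0.004 ]
r 151 [293.9 180.3] [0.5013 0.0995 0.079 ] [0.4377 0.1448]
r 63 [208.5 195.1] [ 0.442  -0.1431  0.079 ] [ 0.3726 -0.1213]
r 157 [210.1 212.5] [ 0.505  -0.1647  0.079 ] [ 0.4413 -0.1448]
r 545 [224.2 253.6] [ 0.6445 -0.1865  0.079 ] [ 0.5945 -0.1688]
y 141 [317.3 158.5] [0.4509 0.2157 0.079 ] [0.3822 0.2722]
y 58 [259.6 178.8] [0.4493 0.0146 0.079 ] [0.3806 0.0515]
y 151 [259.7 195.4] [ 0.5096 -0.0174  0.079 ] [0.4467 0.0165]
y 521 [256.6 245. ] [ 0.6583 -0.1054  0.079 ] [ 0.6095 -0.0798]
y 1722 [128.2 271.5] [ 0.587  -0.4041  0.079 ] [ 0.5314 -0.4071]
y 1015 [135.1 296.6] [ 0.6586 -0.407   0.079 ] [ 0.6099 -0.4104]
g 448 [287.7 237. ] [ 0.6725 -0.0245  0.079 ] [0.6252 0.0087]
b 314 [340.9 145. ] [0.4298 0.3215 0.079 ] [0.3591 0.3882]
b 321 [284.  148.6] [0.3602 0.1499 0.079 ] [0.2831 0.1999]
b 323 [154.7 187. ] [ 0.3404 -0.2661  0.079 ] [ 0.2612 -0.2559]
```

View pics/crop.png

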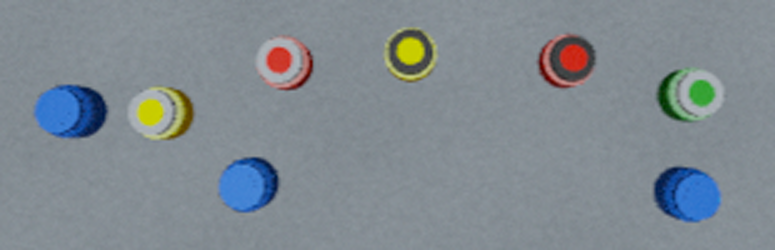

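The crop confirms the choice by silver caps: turmeric (150,235), chilli (201,213), coriander (370,227). The black caps and blue jars stay where they are. Next I check IK and then move the coriander jar.

```bash
cat >> h.py <<'E'
J={'cor':((.408,-.268),45,(.626,.0072)),'chi':((.441,.1415),80,(.595,-.170)),'tur':((.3905,.265),80,(.6105,-.0810))}
ZG=.044
def run(k):
    p,y,q=J[k]; T=lambda: round(bot.observe()['time_s'],1)
    bot.movep([*p,.21],[180,0,y]); 
    print('hit',bot.move_linear([*p,ZG],feed=.12,stop_force=8)); o=bot.observe();zg=o['ee_pos'][2];print(o['ee_pos'],o['orientation'],T())
    bot.clamp(25); bot.sleep(.2); print('w',bot.observe()['width'])
    bot.move_linear([*p,.21],feed=.12); print('w',bot.observe()['width'],bot.observe()['wrist_force'],T())
    bot.movep([*q,.21],[180,0,80])
    bot.move_linear([*q,zg+.007+.012],feed=.12)
    print('touch',bot.move_linear([*q,zg+.007-.003],feed=.02,stop_force=3)); o=bot.observe(); print(o['ee_pos'],'expected z',zg+.007,o['wrist_force'],'w',o['width'],T())
    bot.sleep(.2)
E
python3 - <<'E'
from h import *
for k,(p,y,q) in J.items():
    for pp,yy in((p,y),(p,y-180),(q,80),(q,-100)):
        for z in(.21,.044):
            s=bot.solve_ik([*pp,z],[180,0,yy]); print(k,yy,z,None if s is None else np.round(s))
E
```

```text
cor 45 0.21 [ 40.   2. -12. 108.   1.  70. -17.]
cor 45 0.044 [ 40.  13. -13. 118.   4.  50. -20.]
cor -135 0.21 None
cor -135 0.044 [ 82.  25. -62. 116.  27.  55. 141.]
cor 80 0.21 [ 21.  21. -33.  89.  12.  74. -23.]
cor 80 0.044 [ 19.  30. -31.  98.  18.  57. -28.]
cor -100 0.21 [ 41.  30. -63.  88.  27.  79. 146.]
cor -100 0.044 [ 41.  43. -63.  97.  41.  67. 136.]
chi 80 0.21 [ 31.   1. -54. 109.   1.  70. -33.]
chi 80 0.044 [ 26.  18. -54. 119.  18.  52. -48.]
chi -100 0.21 [-81.  -7.  55. 114.   6.  70. 142.]
chi -100 0.044 [ 33.  21. -62. 119.  23.  53. 128.]
chi 80 0.21 [ 30.  18. -23.  90.   7.  73.  -4.]
chi 80 0.044 [ 31.  28. -24.  99.  13.  56.  -8.]
chi -100 0.21 [ -41.   38.   78.   94.  -37.   80. -148.]
chi -100 0.044 [ -36.   47.   69.  102.  -48.   66. -141.]
tur 80 0.21 [ 13.   3. -53. 108.   2.  70. -51.]
tur 80 0.044 [ 18.  24. -66. 118.  27.  55. -72.]
tur -100 0.21 [ 24.   4. -65. 108.   4.  70. 128.]
tur -100 0.044 [ 16.  22. -62. 118.  25.  54. 110.]
tur 80 0.21 [ 26.  19. -28.  90.   9.  73. -13.]
tur 80 0.044 [ 25.  28. -27.  99.  15.  56. -18.]
tur -100 0.21 [ 54.  33. -71.  89.  32.  80. 151.]
tur -100 0.044 [ -45.   47.   69.  103.  -48.   66. -150.]
```

```bash
python3 - <<'E'
from h import *
run('cor')
shot('scene','s1');shot('wrist','w1')
a=np.hstack([cv2.imread('pics/s1.png')[120:300,120:380],cv2.imread('pics/w1.png')[::2,::2][:180,:256]])
cv2.imwrite('pics/c1.png',cv2.resize(a,None,fx=1.5,fy=1.5))
E
```

```text
hit False
[ 0.40845532 -0.26825033  0.04462501] [ 1.79936410e+02 -1.43805679e-02  4.50004901e+01] 3.0
w 0.051164775492231335
w 0.050797562320870064 [-0.48693213  0.02321934 -2.10740669] 5.4
touch True
[0.62582707 0.0071506  0.05105772] expected z 0.051625014255923266 [-0.71413308 -0.19658161  5.43934171] w 0.051644717577860405 8.7
```

View pics/c1.png

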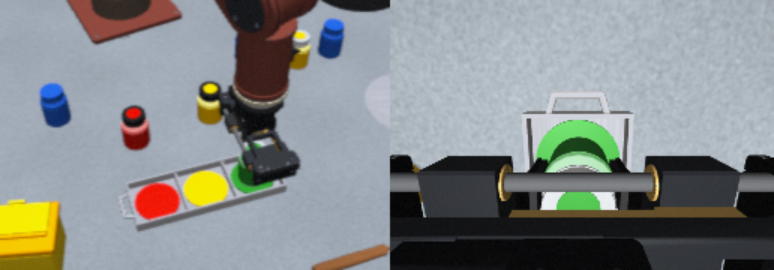

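The pictures show the coriander jar standing on the green pad, between the fingers and well centred (wrist inset about (578,170)). It touched down at the expected height, so I release it and check with the top camera.

```bash
cat >> h.py <<'E'
def release():
    bot.let_go(); bot.sleep(.2); o=bot.observe(); p=o['ee_pos']
    bot.move_linear([p[0],p[1],.21],feed=.12)
E
python3 - <<'E'
from h import *
release()
p=J['chi'][0]; bot.movep([*p,.21],[180,0,80])
c=shot('top','t2'); print(bot.observe()['time_s'])
for b in blobs(c,.086,20,2000):print(*b)
cv2.imwrite('pics/c2.png',cv2.resize(cv2.imread('pics/t2.png')[100:300,90:400],None,fx=2.5,fy=2.5))
E
```

```text
12.5083
r 675 [323.2 156.9] [ 0.5792 -0.1581  0.086 ]
r 23 [307.9 217.3] [ 0.4308 -0.1178  0.086 ]
r 94 [319.1 212.8] [ 0.4418 -0.1452  0.086 ]
r 53 [192.6 231. ] [0.3984 0.1595 0.086 ]
r 21 [181.8 230.3] [0.4001 0.1854 0.086 ]
r 55 [198.4 254. ] [0.3439 0.1447 0.086 ]
r 26 [138.  269.6] [0.3077 0.2872 0.086 ]
r 47 [208.9 279.4] [0.2845 0.1188 0.086 ]
r 26 [211.6 288.2] [0.2642 0.1123 0.086 ]
r 23 [216.1 307.7] [0.2193 0.1012 0.086 ]
r 29 [221.4 314.9] [0.2029 0.0885 0.086 ]
r 31 [225.5 322.6] [0.1854 0.0788 0.086 ]
r 65 [235.1 353.7] [0.1156 0.0561 0.086 ]
r 38 [239.4 369.5] [0.0807 0.046  0.086 ]
y 681 [289.8 151.2] [ 0.5936 -0.076   0.086 ]
y 97 [253.8 210. ] [0.4488 0.0126 0.086 ]
g 255 [255.7 150.6] [0.5953 0.0078 0.086 ]
g 65 [256.9 137.9] [0.6273 0.0049 0.086 ]
b 149 [110.  235.9] [0.3873 0.3569 0.086 ]
b 414 [364.7 267.5] [ 0.3115 -0.2508  0.086 ]
```

View pics/c2.png

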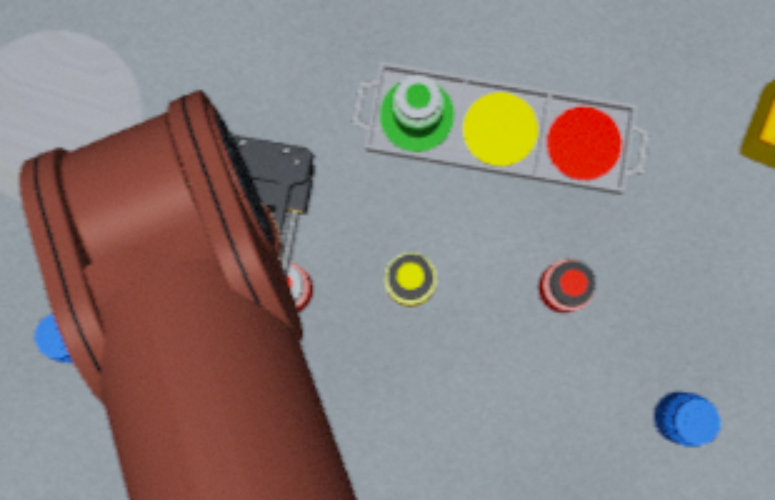

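The coriander sticker is at (0.627, 0.005), within 2 mm of the green pad, and the spares haven't moved. Next is chilli.

```bash
python3 - <<'E'
from h import *
run('chi')
shot('wrist','w3')
E
```

```text
hit False
[0.44146605 0.14166621 0.04459953] [ 1.79938752e+02 -2.02270975e-02  7.99996527e+01] 14.3
w 0.051416498072230504
w 0.05150570238742358 [ 0.47668955  0.6421026  -0.84623066] 16.7
touch True
[ 0.59486971 -0.16996937  0.05104615] expected z 0.05159952813487063 [-0.8830401  -0.26085215  5.48431543] w 0.05146635879329455 20.0
```

View pics/w3.png

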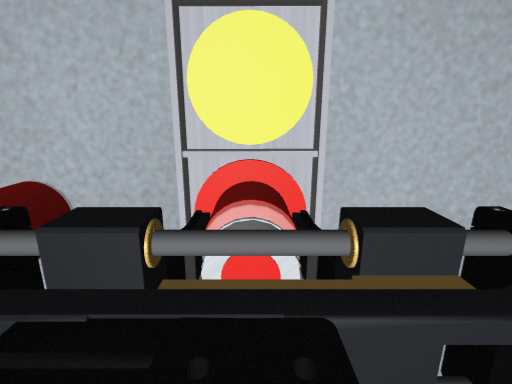

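The silver-capped chilli jar (250,265) is centred on the red pad. I release it and go on to turmeric.

```bash
python3 - <<'E'
from h import *
release(); run('tur')
shot('wrist','w4')
E
```

```text
hit False
[0.39092508 0.26529492 0.04462243] [ 1.79945028e+02 -3.52844470e-02  7.99981452e+01] 26.1
w 0.05140156366091749
w 0.051700377829644414 [-0.02126835 -0.30021165 -1.60314763] 28.5
touch True
[ 0.61036453 -0.08102819  0.05106708] expected z 0.05162243213097919 [-0.42190501  0.92392233  5.5685667 ] w 0.051719680365432896 32.0
```

View pics/w4.png

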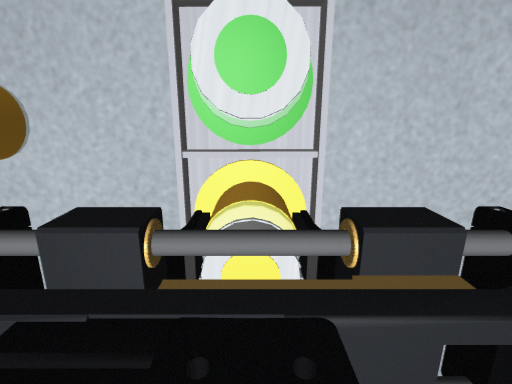

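Turmeric (250,270) is centred on yellow, with coriander at (250,55) undisturbed. I release it and move clear for the final check.

```bash
python3 - <<'E'
from h import *
release()
bot.movep([.27,-.59,.245],[180,0,24.6])
c=shot('top','t5');s=shot('scene','s5'); print(bot.observe()['time_s'])
for b in blobs(c,.086,20,500):print(*b)
for n in 'top','scene':
  d=dict(np.load(f'pics/{n}0.npz'))
cv2.imwrite('pics/c5.png',np.vstack([cv2.resize(cv2.imread('pics/t5.png')[100:300,90:400],(465,300)),cv2.resize(cv2.imread('pics/s5.png')[120:320,90:400],(465,300))]))
E
```

```text
37.1417
r 334 [320.2 160.6] [ 0.5701 -0.1505  0.086 ]
r 72 [328.3 150.2] [ 0.596  -0.1711  0.086 ]
r 94 [319.1 212.8] [ 0.4418 -0.1452  0.086 ]
y 359 [288.3 155.5] [ 0.5828 -0.0723  0.086 ]
y 77 [292.5 144.1] [ 0.6115 -0.083   0.086 ]
y 97 [253.7 209.9] [0.4489 0.0128 0.086 ]
g 250 [255.6 150.6] [0.5953 0.0081 0.086 ]
g 66 [256.9 137.9] [0.6271 0.0048 0.086 ]
b 394 [115.9 234.2] [0.3913 0.343  0.086 ]
b 364 [188.5 263.6] [0.3213 0.1679 0.086 ]
b 381 [365.7 267.6] [ 0.3112 -0.2531  0.086 ]
```

View pics/c5.png

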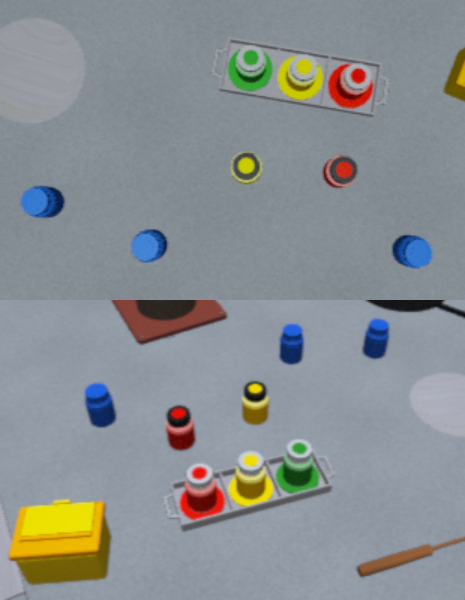

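All three jars stand upright within 2 mm of their pad centres. The spares, blue jars, plates and container look unchanged.

```bash
python3 -c "
from plant import bot
print(bot.sign_off())"
```

```text
the job is handed in; nothing more can be done
None
```

The three aluminium-capped jars are back in the caddy: coriander on green, chilli on red and turmeric on yellow. I gripped each jar by its glass body and lowered it slowly until it touched the pad. Then I released it and parked the arm clear. I handed the job in at about 37 s of the 86 s allowed; sign-off gives no verdict.

- **Placement:** in the last top view each jar's sticker was within about 2 mm of its pad's centre. The touchdown heights were within 1 mm of what I expected, and both views show the jars upright.
- **Left alone:** the black-capped spares and the blue look-alikes sit at the same pixels as at the start. The plates and the container look unmoved, though I checked those by eye only.
- **Disagreements:** no final check failed. The two fixed cameras differed by 2–3 mm in y, so I averaged their pad positions and shifted the jar positions about 1 mm. One blue jar looked about 1 pixel off in a mid-run picture, but it was back at its starting pixel in the final one.

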